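Turn the seed supplies' order round, rack to rack

TASK

The empty rack will be used from the other side of the desk, so move the four containers from the rack with the cork mats to the empty one in reverse order: the leftmost (seen from the robot) becomes the rightmost, and so on. Stand each upright in the middle of its bay, one to a bay; keep them upright throughout and set them down, do not drop them.

Things in the scene. Friction and masses are not known exactly. Their poses are not given: they have to be found in the camera images.
- rack_from: Fixed wooden rack: board 86 mm (x) by 364 mm (y), top 15 mm above the desk; five low ribs (8 mm thick, tops at 29 mm) make four bays 80 mm wide, open front and back, centred at x 0, y +132, +44, -44, -132 mm. Origin: centre of underside; x away from the robot, y to its left. A cork mat lies in each bay, with a container on it at the start. May be the nearer or the farther rack.
- rack_to: Fixed wooden rack: board 86 mm (x) by 364 mm (y), top 15 mm above the desk; five low ribs (8 mm thick, tops at 29 mm) make four bays 80 mm wide, open front and back, centred at x 0, y +132, +44, -44, -132 mm. Origin: centre of underside; x away from the robot, y to its left. No mats, empty at the start. The racks' middles are 165 mm or more apart; thin tools lie between.
- carton: Small upright orange carton, 31 mm (its x) by 44 mm (its y), 88 mm high; origin at the centre of its underside, z up. 40 to 90 g.
- tin: Low round tin with a grooved green lid, 59 mm across, 34 mm high; origin at the centre of its underside, z up. 55 to 110 g.
- bottle: Slim amber bottle with a paper label and a white cap; 42 mm across the straight body, straight up to 45 mm, then the shoulder; cap 21 mm across, from 64 mm to the top; 80 mm high; origin at the centre of its underside, z up. 60 to 130 g.
- jar: Short clear glass jar with a metal lid; 54 mm across, 62 mm high, sides straight up to 28 mm, then a shoulder; lid 48 mm across, from 46 mm to the top; origin at the centre of its underside, z up. 70 to 140 g.
- mat_carton: The round cork mat, 68 mm across and 3 mm thick, fixed in the bay of rack_from in which the carton stands at the start (so its top, 18 mm above the desk, carries the carton). It does not move and marks that bay for good. Origin: centre of its underside.
- mat_tin: The round cork mat, 68 mm across and 3 mm thick, fixed in the bay of rack_from in which the tin stands at the start (so its top, 18 mm above the desk, carries the tin). It does not move and marks that bay for good. Origin: centre of its underside.
- mat_bottle: The round cork mat, 68 mm across and 3 mm thick, fixed in the bay of rack_from in which the bottle stands at the start (so its top, 18 mm above the desk, carries the bottle). It does not move and marks that bay for good. Origin: centre of its underside.
- mat_jar: The round cork mat, 68 mm across and 3 mm thick, fixed in the bay of rack_from in which the jar stands at the start (so its top, 18 mm above the desk, carries the jar). It does not move and marks that bay for good. Origin: centre of its underside.
Things that resemble listed ones, but are neither listed nor needed, are in the scene too. Several things have the shape of the jar; the one meant has the colours described above.

How it is judged:
By the outcome, as a careful person would: the job done as asked, in the order asked, and still so for the second after the job is handed in, with the robot touching nothing.
It also fails if it takes over 112 s, if anything falls off the work surface, if the arm or the gripper's body presses on something with over 40 N, if the wrist force passes 120 N, or if a joint passes its speed limit or range.

ROBOT

A 6-joint arm with a two-finger parallel gripper is mounted at the origin on the work surface; the furniture and walls round the work are solid. World frame = base frame: x ahead of the robot, y to its left, z up, the work surface at z = 0. Lengths are in m, angles in rad, forces in N, time in s.
With the tool pointing down it reaches from about 0.35 to 0.85 m from the base axis. Payload 8.1 kg.
Tool frame: the origin (TCP) lies midway between the tips of the shut fingers; the grasp point (between the pads) lies ctrl.grip_point_offset behind it (ctrl.grip_point_offset is the distance from the TCP to the grasp point, in m); y points along the fingers, x is the direction in which the jaws open and shut, and the axes are right-handed (so a half turn about y gives the same grasp; the last joint's range is limited). The gripper opens to 93 mm and grips with 3 to 60 N. Pads are 15 mm wide; open, the fingers measure 128 mm over their backs; the gripper's body (75 mm by 188 mm) begins 65 mm behind the grasp point.
Start: joints at [-1.237, 0.13, 1.488, -0, 1.523, -0.085], TCP at [0.244, -0.548, 0.219] pointing down, gripper open.
Joint ranges: [-2.96, 2.96], [-0.89, 2.26], [0.02, 2.5], [-1.34, 4.48], [0, 2.73], [-2.66, 2.66]. Speed limits (rad/s): [2.39, 2.39, 2.79, 3.14, 3.14, 3.14].

INTERFACE

Orientations are given as a rotation vector (axis times angle).
In Python, from bench import ctrl gives the robot as it stands.
- The arm moves only by the shell command python3 -m jog 'ROWS' [OPENING] [FORCE]. ROWS is JSON, a list of rows, each an object with "xyz": the shift along the tool's x, y, z in m, a list of three; "yaw": the turn about the tool's y in degrees. A call has 1 to 20 rows; each row shifts and turns the pose as measured when the row begins, along the tool's axes as they then stand; what a row does not reach is not made up. A row lasts 1/8 s, in which the tool goes at most 62.5 mm and 10.7 degrees, less where a joint would pass 70% of its speed; a pose out of reach is approached as far as the arm can. A call is refused whole if a number of a shift passes 0.0625 or a number of a turn 10.7, either way. A call with a gripper value outside its range is refused whole. OPENING is the opening in per cent of the stroke, from 0 (shut) to 100 (fully open), set as the call begins (- or left out, the last holds). The fingers move at their own pace and stop on an object; FORCE is the grip in N (left out, the last holds). Time passes only in rows, so rows that do not move let the fingers close. It gives the time, the measured TCP pose, the force and the opening at its end, in the units of the state.
- ctrl.get_state(): the state, without advancing time (a new reading comes with each control period).
- ctrl.get_image(name): name is "scene" or "top" or "wrist"; returns the picture (400x640x3 uint8, blue, green, red); there is no depth.
- ctrl.get_calibration(name): a dict with "fx", "fy", "cx", "cy" (pixels), "R" (3x3) and "t" (3): a world point X has camera coordinates R X + t; the wrist camera has in their place "T_tool_cam" (4x4, takes a point from camera to tool coordinates, whose origin is the TCP and whose axes are the tool frame's). Camera axes: x right, y down, z forward; pixel columns grow to the right and rows downward; lengths in m; the calibration is good to about 2 mm. The wrist camera is an equidistant fisheye: a pixel r from the principal point sees the ray r / f radians off the axis. A picture is of the moment at which its call begins: read the wrist's pose just before it. get_calibration takes no time and is no camera call.
- ctrl.job_done(): hands the job in, once; it reports no verdict.
Trained networks look in the newest picture that a camera, given by its name, has taken for a name from the list of things; names that differ only in an ending like _2 or _b are one class to them, and where a whole thing is asked for, a point or a joint stands for the part that bears it (a point fixed in the world has none). Each returns a list of dicts, best first, with "conf" (0 to 1); they miss things now and then, are a little off and sometimes report something else, mostly with a low value. They report only what shows in the picture. A call takes as long as a camera call. They do not tell look-alikes from the thing itself.
- ctrl.recognise(camera, thing): "at" ([x, y, z] in m, in world coordinates, good to about 4 mm: the middle of the surface that is visible of it).
- ctrl.cut_out(camera, thing): "region" (400x640 bool, what is visible of it).
The state is a dict: "time_s": time; "q": joint angles; "qvel": joint speeds; "tau": joint torques, N m; "position": TCP position; "eef_rot": TCP orientation; "force": force on the tool from outside, world axes, zero at the start; "moment": the same for the moment, N m; "width": finger opening in m.
Only numpy, scipy, OpenCV 4.12 (cv2) and the standard library are available. Lean on these libraries where they do the work, as an engineer would, in place of code of your own. Each camera call takes 0.05 s, during which the arm holds its last target. There are 200 camera calls.

## Working session

There is one attempt and no reset: what is moved stays moved. The work goes in short steps, Python scripts to look and compute and a shell command to move; the robot and the scene stay as the last step left them, time stands still between calls to the robot, and variables do not carry over. Pictures are saved under pics/ and viewed, about 12 in all and at most 16, crops included, and the job is handed in when it is done.

```bash
ls; mkdir -p pics; python3 - <<'E'
from bench import ctrl
import cv2,numpy as np
s=ctrl.get_state();print({k:np.round(v,3).tolist() for k,v in s.items()},ctrl.grip_point_offset)
for c in("scene","top"):
    im=ctrl.get_image(c);cv2.imwrite(f"pics/{c}0.png",im)
    for t in("rack_from","rack_to","carton","tin","bottle","jar","mat_carton"):
        print(c,t,[(np.round(d["at"],3).tolist(),round(d["conf"],2)) for d in ctrl.recognise(c,t)])
k=ctrl.get_calibration("top");print(k)
E
```

```text
pics
{'time_s': 0.0, 'q': [-1.237, 0.131, 1.489, -0.0, 1.523, -0.085], 'qvel': [-0.0, -0.0, -0.0, 0.002, 0.0, -0.0], 'tau': [-0.001, -55.985, -49.175, 0.077, 0.036, -0.0], 'position': [0.244, -0.548, 0.218], 'eef_rot': [-1.378, 0.896, -0.894], 'force': [-0.176, -0.15, -0.208], 'moment': [-0.042, 0.01, 0.007], 'width': 0.093} 0.0188
scene rack_from [([0.633, 0.045, 0.011], 0.76), ([0.654, -0.038, 0.079], 0.34)]
scene rack_to [([0.468, 0.022, 0.012], 0.61)]
scene carton [([0.652, -0.037, 0.079], 0.87)]
scene tin [([0.662, 0.131, 0.052], 0.67)]
scene bottle [([0.651, -0.123, 0.067], 0.89)]
scene jar [([0.607, -0.228, 0.039], 0.98), ([0.659, 0.055, 0.07], 0.7)]
scene mat_carton [([0.644, -0.037, 0.017], 0.64)]
top rack_from [([0.649, -0.006, 0.018], 0.95)]
top rack_to [([0.467, 0.021, 0.012], 0.82), ([0.645, -0.129, 0.07], 0.59)]
top carton [([0.646, -0.046, 0.103], 0.73)]
top tin [([0.664, 0.127, 0.048], 0.71)]
top bottle [([0.643, -0.125, 0.069], 0.63)]
top jar [([0.659, 0.238, 0.06], 0.98), ([0.602, -0.235, 0.061], 0.77), ([0.657, 0.044, 0.08], 0.62)]
top mat_carton [([0.643, -0.048, 0.014], 0.52)]
{'fx': 471.3378169699388, 'fy': 471.3378169699388, 'cx': 316.8923114385197, 'cy': 203.83218474023494, 'R': array([[-2.14003744e-04, -9.99978065e-01,  6.61988789e-03],
       [-9.80096623e-01, -1.10444666e-03, -1.98517982e-01],
       [ 1.98520939e-01, -6.53061336e-03, -9.80074889e-01]]), 't': array([-0.00999389,  0.58009087,  0.96877735])}
```

View pics/top0.png

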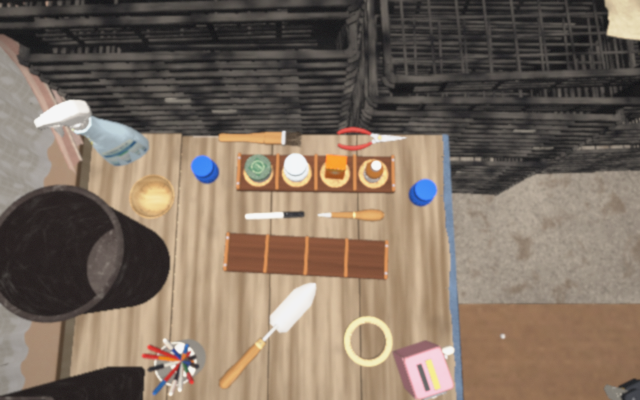

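View pics/scene0.png

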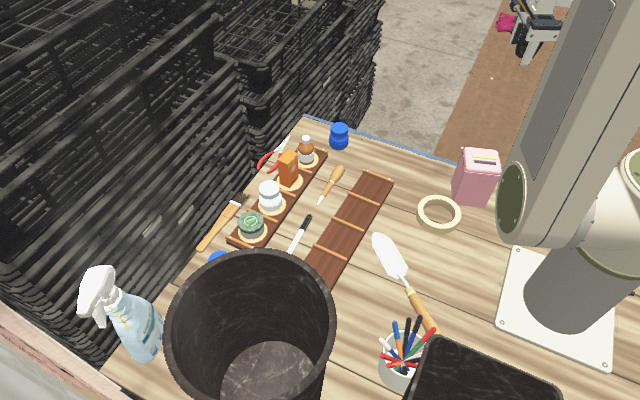

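Both pictures agree. The mat rack is the farther one: tin (258,168), jar (296,170), carton (336,168) and bottle (374,172), left to right. The empty rack is nearer, at (306,256). The jar look-alikes are the blue ones at (205,168) and (423,192). The clear jar with the metal lid at (296,170) is the one meant. Next I measure the rack poses and how close the crates are.

```bash
cat > h.py <<'E'
from bench import ctrl
import cv2,numpy as np
from scipy.spatial.transform import Rotation as Ro
def ray(c,uv,z):
    k=ctrl.get_calibration(c);uv=np.atleast_2d(uv).astype(float)
    d=np.c_[(uv[:,0]-k["cx"])/k["fx"],(uv[:,1]-k["cy"])/k["fy"],np.ones(len(uv))]
    R,t=np.array(k["R"]),np.array(k["t"]);C=-R.T@t;w=d@R
    return C+w*((z-C[2])/w[:,2])[:,None]
def proj(c,X):
    k=ctrl.get_calibration(c);p=np.atleast_2d(X)@np.array(k["R"]).T+k["t"]
    return np.c_[p[:,0]/p[:,2]*k["fx"]+k["cx"],p[:,1]/p[:,2]*k["fy"]+k["cy"]]
def tool():
    s=ctrl.get_state();return np.array(s["position"]),Ro.from_rotvec(s["eef_rot"]).as_matrix(),s
E
python3 - <<'E'
from h import *
p,R,s=tool();print("tool axes cols\n",R.round(3))
k=ctrl.get_calibration("top");print("cam",(-np.array(k["R"]).T@k["t"]).round(3))
print(ctrl.get_calibration("wrist"))
print("desk far edge",ray("top",[[100,135],[300,133],[440,135]],0).round(3))
im=ctrl.get_image("top")
for t in("rack_to","rack_from"):
    m=ctrl.cut_out("top",t)[0]["region"].astype(np.uint8)
    c=max(cv2.findContours(m,0,cv2.CHAIN_APPROX_NONE)[0],key=cv2.contourArea)[:,0]
    P=ray("top",c,0.015)[:,:2];print(t,cv2.minAreaRect((P*1000).astype(np.float32)))
# crops
a=cv2.resize(im[130:285,180:440],None,fx=3,fy=3,interpolation=cv2.INTER_CUBIC);cv2.imwrite("pics/crop1.png",a)
E
```

```text
tool axes cols
 [[ 0.407  0.     0.914]
 [-0.914 -0.     0.407]
 [ 0.    -1.    -0.   ]]
cam [ 0.376 -0.003  1.065]
{'fx': 309.70691628693146, 'fy': 309.70691628693146, 'cx': 316.2486594327686, 'cy': 198.207661473, 'T_tool_cam': array([[ 9.99999905e-01, -3.42776512e-04, -2.67438637e-04,
        -5.56714596e-04],
       [ 1.71157030e-04, -2.55078315e-01,  9.66920381e-01,
        -1.66231551e-01],
       [-3.99655393e-04, -9.66920336e-01, -2.55078232e-01,
         6.95399579e-02],
       [ 0.00000000e+00,  0.00000000e+00,  0.00000000e+00,
         1.00000000e+00]])}
desk far edge [[ 0.758  0.503  0.   ]
 [ 0.764  0.03   0.   ]
 [ 0.759 -0.303  0.   ]]
rack_to ((472.24920654296875, 15.343048095703125), (367.5317077636719, 90.7535629272461), 86.99295806884766)
rack_from ((660.9747314453125, -5.8836669921875), (363.80645751953125, 91.93378448486328), 89.3160400390625)
```

View pics/crop1.png

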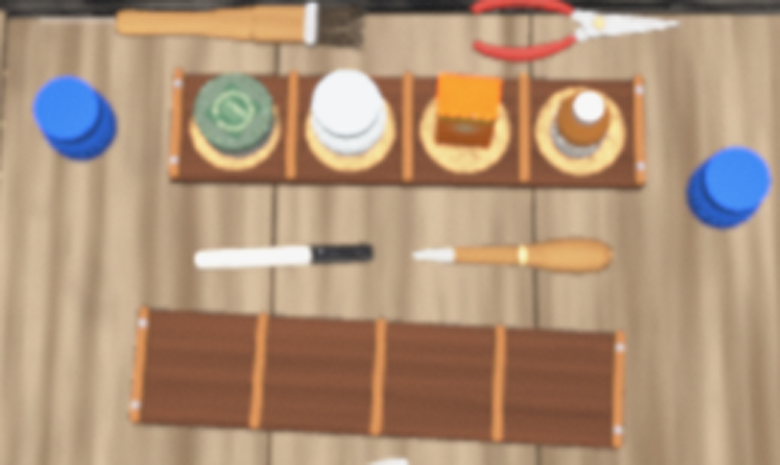

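The far rack sits about 10 cm from the crates at x≈0.76. With the jaws along world x, the gripper body should just clear them. I'll move over the racks for a close look with the wrist camera.

```bash
python3 -m jog '[{"xyz":[-0.032,-0.008,0.049]},{"xyz":[-0.032,-0.008,0.049]},{"xyz":[-0.032,-0.008,0.049]},{"xyz":[-0.032,-0.008,0.049]},{"xyz":[-0.032,-0.008,0.049]},{"xyz":[-0.032,-0.008,0.049]},{"xyz":[-0.032,-0.008,0.049]},{"xyz":[-0.032,-0.008,0.049]},{"xyz":[-0.032,-0.008,0.049]},{"xyz":[-0.032,-0.008,0.049]},{"yaw":-9.4},{"yaw":-9.4},{"yaw":-9.4},{"yaw":-9.4},{"yaw":-9.4},{"yaw":-9.4},{"yaw":-9.4},{}]'
cat >> h.py <<'E'
def wproj(X,p,R):
    k=ctrl.get_calibration("wrist");T=np.array(k["T_tool_cam"])
    W=np.eye(4);W[:3,:3]=R;W[:3,3]=p;M=np.linalg.inv(W@T)
    c=np.atleast_2d(X)@M[:3,:3].T+M[:3,3];r=np.hypot(c[:,0],c[:,1]);th=np.arctan2(r,c[:,2])
    return np.c_[k["cx"]+k["fx"]*th*c[:,0]/r,k["cy"]+k["fy"]*th*c[:,1]/r]
def wray(uv,p,R,z):
    k=ctrl.get_calibration("wrist");T=np.array(k["T_tool_cam"]);W=np.eye(4);W[:3,:3]=R;W[:3,3]=p;M=W@T
    uv=np.atleast_2d(uv).astype(float)-[k["cx"],k["cy"]];r=np.hypot(*uv.T)+1e-9;th=r/k["fx"]
    d=np.c_[np.sin(th)*uv[:,0]/r,np.sin(th)*uv[:,1]/r,np.cos(th)]@M[:3,:3].T
    return M[:3,3]+d*((z-M[2,3])/d[:,2])[:,None]
E
python3 - <<'E'
from h import *
p,R,s=tool();print(p.round(4),R.round(3).tolist(),s["q"],s["time_s"])
im=ctrl.get_image("wrist");cv2.imwrite("pics/w1.png",im)
for t in("rack_from","rack_to","carton","tin","bottle","jar","mat_carton"):
    print(t,[(np.round(d["at"],3).tolist(),round(d["conf"],2)) for d in ctrl.recognise("wrist",t)])
print("ribs to",ray("top",[[226.7,251.7],[386.7,259]],.029).round(4).tolist())
print("ribs from",ray("top",[[238.7,171.7],[393.3,173.3]],.029).round(4).tolist())
E
```

```text
[ 0.244  -0.5482  0.2187] [[0.407, 0.0, 0.914], [-0.914, -0.0, 0.407], [0.0, -1.0, -0.0]] [-1.23741652e+00  1.30348809e-01  1.48820732e+00  4.22206081e-06
  1.52297855e+00 -8.54276856e-02] 0.95
rack_from []
rack_to []
carton []
tin []
bottle []
jar []
mat_carton []
ribs to [[0.4786, 0.188, 0.029], [0.4628, -0.1629, 0.029]]
ribs from [[0.6603, 0.1676, 0.029], [0.6571, -0.1837, 0.029]]$[0]: bad value
```

View pics/w1.png

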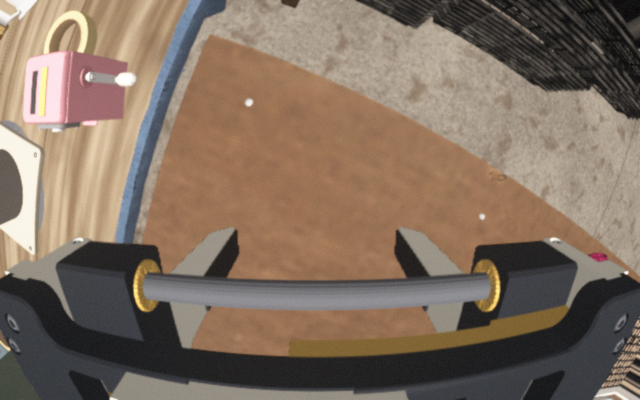

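The move was refused because each row needs both keys. The picture is from the start pose (pink box at left) and shows that the gripper is wide along the jaw axis.

```bash
python3 -m jog '[{"xyz":[-0.032,-0.008,0.049],"yaw":0},{"xyz":[-0.032,-0.008,0.049],"yaw":0},{"xyz":[-0.032,-0.008,0.049],"yaw":0},{"xyz":[-0.032,-0.008,0.049],"yaw":0},{"xyz":[-0.032,-0.008,0.049],"yaw":0},{"xyz":[-0.032,-0.008,0.049],"yaw":0},{"xyz":[-0.032,-0.008,0.049],"yaw":0},{"xyz":[-0.032,-0.008,0.049],"yaw":0},{"xyz":[-0.032,-0.008,0.049],"yaw":0},{"xyz":[-0.032,-0.008,0.049],"yaw":0},{"xyz":[0,0,0],"yaw":-9.4},{"xyz":[0,0,0],"yaw":-9.4},{"xyz":[0,0,0],"yaw":-9.4},{"xyz":[0,0,0],"yaw":-9.4},{"xyz":[0,0,0],"yaw":-9.4},{"xyz":[0,0,0],"yaw":-9.4},{"xyz":[0,0,0],"yaw":-9.4},{"xyz":[0,0,0],"yaw":0}]'
python3 - <<'E'
from h import *
p,R,s=tool();print(p.round(4),R.round(3).tolist(),s["q"].round(3),s["time_s"])
im=ctrl.get_image("wrist");cv2.imwrite("pics/w2.png",im)
for t in("rack_from","rack_to","carton","tin","bottle","jar","mat_carton"):
    print(t,[(np.round(d["at"],3).tolist(),round(d["conf"],2)) for d in ctrl.recognise("wrist",t)])
E
```

```text
time_s: 3.6
position: [0.5718, -0.0392, 0.3019]
eef_rot: [-1.571, -0.028, 0.021]
force: [0.7, -0.1, 0.7]
width: 0.093
[ 0.5718 -0.0392  0.3019] [[1.0, 0.005, -0.031], [0.031, -0.0, 1.0], [0.005, -1.0, -0.0]] [-1.580e-01  3.400e-02  1.440e+00  1.000e-03  1.663e+00 -1.890e-01] 3.6
rack_from [([0.641, 0.005, 0.017], 0.86)]
rack_to [([0.653, -0.045, 0.109], 0.6), ([0.474, 0.028, 0.015], 0.59)]
carton [([0.654, -0.042, 0.106], 0.89)]
tin [([0.662, 0.122, 0.05], 0.66)]
bottle [([0.649, -0.128, 0.07], 0.56)]
jar [([0.654, 0.038, 0.08], 0.94), ([0.606, -0.223, 0.025], 0.72), ([0.643, -0.045, 0.018], 0.58), ([0.659, 0.219, 0.012], 0.57)]
mat_carton [([0.643, -0.044, 0.019], 0.91)]
```

View pics/w2.png

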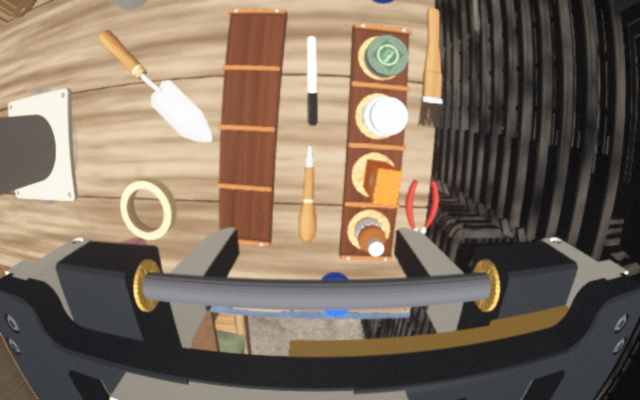

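The wrist view shows both racks. The ribs of rack_to run from (258,11) to (244,242), and those of rack_from from (381,28) to (366,257). The containers are in the same order as before.

```bash
python3 - <<'E'
from h import *
p,R,s=tool()
for n,uv in(("to",[[231,10],[286,12],[219,241],[270,244]]),("from",[[354,26],[409,30],[340,255],[392,259]])):
    P=wray(uv,p,R,.029)[:,:2];a,b=P[:2].mean(0),P[2:].mean(0);d=a-b
    print(n,P.round(4).tolist(),"c",((a+b)/2).round(4),"len",np.linalg.norm(d).round(4),"yaw",np.degrees(np.arctan2(-d[0],d[1])).round(2))
# fit by top camera: rib lines for both racks
def T(c,yaw,pts):
    a=np.radians(yaw);r=np.array([[np.cos(a),-np.sin(a)],[np.sin(a),np.cos(a)]]);pts=np.array(pts,float)
    return np.c_[pts[:,:2]@r.T+c,pts[:,2]]
hsv=cv2.cvtColor(ctrl.get_image("top"),cv2.COLOR_BGR2HSV);im=ctrl.get_image("top")
from scipy.optimize import minimize
# score: ribs bright vs board dark, in the red channel
def score(v,front):
    xs=np.linspace(-.040,.040,9) if not front else np.linspace(-.041,-.032,6)
    ribs=[(x,y,.029) for y in(-.176,-.088,0,.088,.176) for x in xs]
    brd=[(x,y+o,.0155) for y in(-.176,-.088,0,.088,.176) for x in xs for o in(-.016,.016) if abs(y+o)<.18]
    g=cv2.GaussianBlur(im[:,:,2],(0,0),.7).astype(np.float32)
    sm=lambda X:cv2.remap(g,proj("top",X)[:,0].astype(np.float32)[None],proj("top",X)[:,1].astype(np.float32)[None],1).mean()
    return -(sm(T(v[:2],v[2]*100,ribs))-sm(T(v[:2],v[2]*100,brd)))
for n,v0 in(("to",[.4707,.0125,-.026]),("from",[.6587,-.008,-.005])):
    for f in(0,1):
        r=minimize(score,v0,args=(f,),method="Nelder-Mead",options=dict(initial_simplex=[v0]+[np.array(v0)+.006*np.eye(3)[i] for i in range(3)]));print(n,f,r.x.round(4),r.fun.round(1))
# silhouettes of containers with known tops
for t,z in(("carton",.106),("tin",.052),("bottle",.098),("jar",.08)):
    for c in("top","wrist"):
        pass
hs=[]
a=cv2.resize(ctrl.get_image("wrist")[10:270,330:430],None,fx=3,fy=3,interpolation=cv2.INTER_CUBIC)
b=cv2.resize(im[150:195,230:400],None,fx=4.5,fy=4.5,interpolation=cv2.INTER_CUBIC)[:a.shape[0]]
o=np.zeros((a.shape[0],800,3),np.uint8);o[:,:300]=a;cv2.imwrite("pics/w2c.png",o[:600,:300])
E
```

```text
to [[0.4408, 0.1948], [0.522, 0.1878], [0.4214, -0.159], [0.504, -0.1598]] c [0.4721 0.016 ] len 0.3512 yaw -3.06
from [[0.6191, 0.1692], [0.7002, 0.1719], [0.6132, -0.1751], [0.6979, -0.1817]] c [ 0.6576 -0.0039] len 0.349 yaw -0.67
to 0 [ 0.4719  0.0154 -0.0305] -41.9
to 1 [ 0.4939  0.0127 -0.0554] -46.5
from 0 [ 0.6635 -0.0072 -0.0134] -14.1
from 1 [ 0.6681 -0.0058 -0.003 ] -31.9
```

```bash
python3 -c "
import cv2;a=cv2.imread('pics/w2.png')[15:270,335:425];cv2.imwrite('pics/w2d.png',cv2.resize(cv2.rotate(a,0),None,fx=3.1,fy=3.1,interpolation=2))"
```

```text
(no output)
```

View pics/w2d.png

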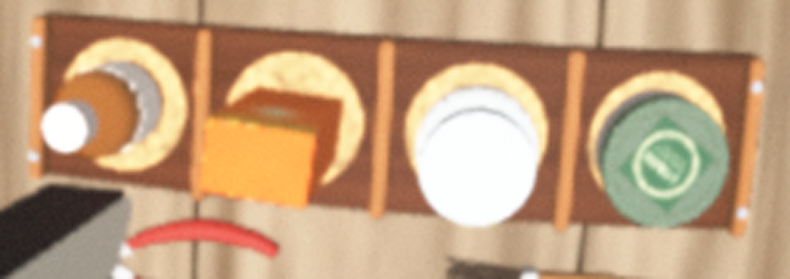

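```bash
python3 - <<'E'
from h import *
p,R,s=tool()
for t,uv,z,tu in(("bottle",(376,247),.098,(588,107)),("carton",(385.5,186),.106,(469,97)),("jar",(389,115.5),.08,(348,100)),("tin",(387,54),.052,(234,112))):
    w=wray(uv,p,R,z)[0];q=ray("top",(tu[0]/3+180,tu[1]/3+130),z)[0]
    print(t,w.round(4),"top",q.round(4))
c=wray([[382.7,204.2+0]],p,R,.106)
E
```

```text
bottle [ 0.6533 -0.1304  0.098 ] top [ 0.6551 -0.1354  0.098 ]
carton [ 0.6563 -0.0462  0.106 ] top [ 0.66   -0.0505  0.106 ]
jar [0.6611 0.0397 0.08  ] top [0.6652 0.0357 0.08  ]
tin [0.6622 0.1255 0.052 ] top [0.6641 0.1213 0.052 ]
```

Estimates from both cameras agree to within 5 mm. Container positions are bottle (.654,-.133), carton (.658,-.048), jar (.663,.038) and tin (.663,.124). The rack_to centre is (.472,.0155) with yaw -3°. I'll start with the bottle and go above it first.

```bash
cat >> h.py <<'E'
def go(x,y,z,yaw=None):
    p,R,s=tool();d=R.T@(np.array([x,y,z])-p);a=np.degrees(np.arctan2(R[1,0],R[0,0]))
    print("p",p.round(4),"angle",a.round(2),"t",round(s["time_s"],2),"w",round(s["width"],4),"F",np.round(s["force"],1),"-> tool delta mm",(d*1e3).round(1),"yaw",None if yaw is None else round(a-yaw,1))
E
python3 -m jog '[{"xyz":[0.020,0.036,-0.024],"yaw":1.2},{"xyz":[0.020,0.036,-0.024],"yaw":1.2},{"xyz":[0.020,0.036,-0.024],"yaw":0},{"xyz":[0.020,0.036,-0.024],"yaw":0},{"xyz":[0,0,0],"yaw":0}]' 100 20
python3 - <<'E'
from h import *
go(.654,-.133,.024,-.6)
p,R,s=tool()
cv2.imwrite("pics/w3.png",ctrl.get_image("wrist")[60:330,130:510])
for t in("bottle",):print(t,[(np.round(d["at"],3).tolist(),round(d["conf"],2)) for d in ctrl.recognise("wrist",t)])
print(wproj([[.654,-.133,.098],[.654,-.133,.018]],p,R)-[130,60])
E
```

```text
time_s: 4.78
position: [0.6565, -0.137, 0.1558]
eef_rot: [-1.571, 0.003, -0.016]
force: [-0.3, 0.2, 1.0]
width: 0.0929
p [ 0.6565 -0.137   0.1558] angle -0.69 t 4.78 w 0.0929 F [-0.3  0.2  1. ] -> tool delta mm [ -3.6 131.8   4. ] yaw -0.1
bottle [([0.656, -0.127, 0.072], 0.62)]
[[183.78487833 147.86646833]
 [183.768491   125.17145789]]
```

View pics/w3.png

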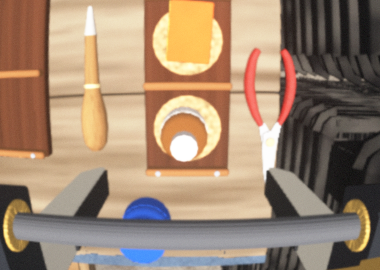

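The cap is at (184,147) in the crop, predicted (184,148), so the estimate holds. The jaws straddle the bottle, so I'll descend and grip.

```bash
python3 -m jog '[{"xyz":[-0.003,0.044,0.004],"yaw":0},{"xyz":[0,0.044,0],"yaw":0},{"xyz":[0,0.040,0],"yaw":0},{"xyz":[0,0.002,0],"yaw":0}]' 
python3 - <<'E'
from h import *
go(.654,-.133,.024,-.6)
E
python3 -m jog '[{"xyz":[0,0,0],"yaw":0},{"xyz":[0,0,0],"yaw":0},{"xyz":[0,0,0],"yaw":0},{"xyz":[0,0,0],"yaw":0},{"xyz":[0,0,0],"yaw":0}]' 0 20
```

```text
time_s: 5.38
position: [0.6641, -0.1302, 0.041]
eef_rot: [-1.576, -0.019, -0.031]
force: [-0.4, 0.1, 0.0]
width: 0.0926
p [ 0.6641 -0.1302  0.041 ] angle -0.44 t 5.38 w 0.0926 F [-0.4  0.1  0. ] -> tool delta mm [-10.6  16.7  -2.8] yaw 0.2
time_s: 6.0
position: [0.6695, -0.1308, 0.0518]
eef_rot: [-1.579, -0.03, -0.041]
force: [-1.4, -0.4, 0.3]
width: 0.0477
```

The tool drifted up and tilted slightly while holding still. I need to see why before going on.

```bash
python3 - <<'E'
from h import *
p,R,s=tool();print(R.round(3).tolist(),s["q"].round(3),s["qvel"].round(3),s["tau"].round(1),s["force"],s["moment"],s["width"])
cv2.imwrite("pics/s4.png",cv2.resize(ctrl.get_image("scene")[90:290,180:500],None,fx=2.2,fy=2.2))
E
python3 -m jog '[{"xyz":[0,0,0],"yaw":0}]'
python3 - <<'E'
from h import *
p,R,s=tool();print(p,s["q"].round(3),s["qvel"].round(3),s["tau"].round(1),s["width"])
E
```

```text
[[0.999, 0.045, 0.007], [-0.007, -0.009, 1.0], [0.045, -0.999, -0.008]] [-0.27   0.429  1.446  0.004  1.221 -0.264] [-0.001 -0.003 -0.002 -0.001  0.004 -0.   ] [  0.2 -67.7 -46.4   0.2  -0.6   0. ] [-1.37713831 -0.38109466  0.32279607] [-0.03450038  0.14496317 -0.03766222] 0.0476697083558251
time_s: 6.18
position: [0.6696, -0.1309, 0.0517]
eef_rot: [-1.579, -0.03, -0.041]
force: [-0.7, 0.5, -0.5]
width: 0.0422
[ 0.66960442 -0.13090155  0.05170785] [-0.27   0.429  1.446  0.004  1.22  -0.265] [0.001 0.001 0.    0.001 0.002 0.002] [  0.  -67.8 -46.1   0.1  -0.3   0. ] 0.04223501543447325
```

View pics/s4.png

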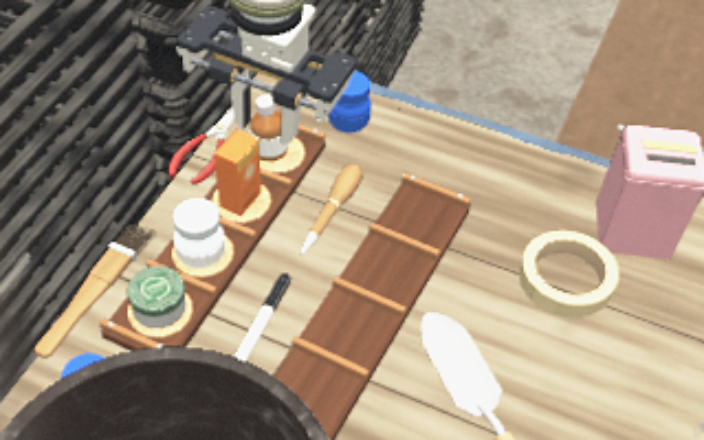

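The arm is settled, but tilted 2.6°: fast rows leave a tilt behind. The bottle is standing between the jaws and was gripped too high. I'll open, go up to undo the tilt, and then descend more gently.

```bash
python3 -m jog '[{"xyz":[0,0,0],"yaw":0},{"xyz":[0,0,0],"yaw":0},{"xyz":[0,0,0],"yaw":0},{"xyz":[0,0,0],"yaw":0},{"xyz":[0,0,0],"yaw":0}]' 100
python3 -m jog '[{"xyz":[0,-0.03,0],"yaw":0},{"xyz":[0,-0.03,0],"yaw":0},{"xyz":[0,0,0],"yaw":0},{"xyz":[0,0,0],"yaw":0}]'
python3 - <<'E'
from h import *
p,R,s=tool();print(R.round(3).tolist(),s["qvel"].round(3));go(.654,-.133,.1)
cv2.imwrite("pics/w5.png",ctrl.get_image("wrist"))
for t in("bottle",):print(t,[(np.round(d["at"],3).tolist(),round(d["conf"],2)) for d in ctrl.recognise("wrist",t)])
E
```

```text
time_s: 6.8
position: [0.6693, -0.1308, 0.051]
eef_rot: [-1.579, -0.029, -0.04]
force: [0.1, -0.4, -0.3]
width: 0.0878
time_s: 7.3
position: [0.6656, -0.13, 0.1103]
eef_rot: [-1.578, -0.027, -0.038]
force: [-0.1, -0.2, -0.7]
width: 0.093
[[0.999, 0.042, 0.007], [-0.007, -0.008, 1.0], [0.042, -0.999, -0.007]] [-0.    -0.008 -0.013  0.001  0.     0.   ]
p [ 0.6656 -0.13    0.1103] angle -0.39 t 7.3 w 0.093 F [-0.1 -0.2 -0.7] -> tool delta mm [-12.    9.9  -3. ] yaw None
bottle [([0.665, -0.129, 0.072], 0.63)]
```

View pics/w5.png

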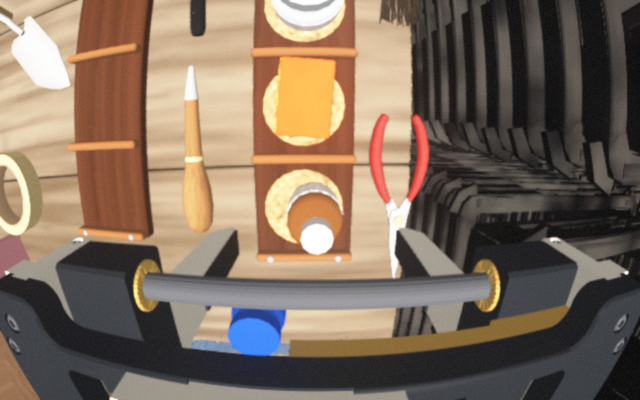

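The bottle stands at about (.665,-.130); the cap is at (317,237). The tilt is still 2.4°. I'll test whether fast upward rows reverse it.

```bash
python3 -m jog '[{"xyz":[-0.002,-0.044,0],"yaw":0},{"xyz":[-0.002,-0.044,0],"yaw":0},{"xyz":[0,0,0],"yaw":0}]'
python3 - <<'E'
from h import *
p,R,s=tool();print(R.round(3).tolist(),s["q"].round(3),s["qvel"].round(3));go(.665,-.133,.1)
E
python3 -m jog '[{"xyz":[0,0,0],"yaw":0}]'
python3 - <<'E'
from h import *
p,R,s=tool();print(R.round(3).tolist(),s["q"].round(3),s["qvel"].round(3));go(.665,-.133,.1)
E
```

```text
time_s: 7.78
position: [0.6557, -0.1287, 0.1948]
eef_rot: [-1.576, -0.021, -0.032]
force: [-0.5, -0.3, 0.3]
width: 0.0928
[[0.999, 0.034, 0.007], [-0.007, -0.005, 1.0], [0.034, -0.999, -0.005]] [-0.273  0.29   1.35   0.004  1.468 -0.266] [ 0.     0.047  0.063  0.    -0.02   0.001]
p [ 0.6557 -0.1287  0.1948] angle -0.4 t 7.78 w 0.0928 F [-0.5 -0.3  0.3] -> tool delta mm [ 6.2 95.1 -3.7] yaw None
time_s: 7.9
position: [0.6549, -0.1285, 0.1928]
eef_rot: [-1.575, -0.019, -0.03]
force: [-0.5, 1.2, -0.4]
width: 0.0932
[[0.999, 0.031, 0.007], [-0.007, -0.005, 1.0], [0.031, -1.0, -0.004]] [-0.273  0.291  1.352  0.004  1.467 -0.266] [ 0.001 -0.011 -0.016  0.001  0.     0.001]
p [ 0.6549 -0.1285  0.1928] angle -0.4 t 7.9 w 0.0932 F [-0.5  1.2 -0.4] -> tool delta mm [ 7.3 93.  -4. ] yaw None
```

Fast upward rows undo part of it, and gentle rows add little. So I'll use brisk rows up and slow rows down.

```bash
python3 -m jog '[{"xyz":[0,-0.06,0],"yaw":0},{"xyz":[0,-0.06,0],"yaw":0},{"xyz":[0,0,0],"yaw":0},{"xyz":[0,0,0],"yaw":0}]'
python3 - <<'E'
from h import *
p,R,s=tool();print(R.round(3).tolist());go(.665,-.131,.13)
E
python3 -m jog '[{"xyz":[0.003,0.025,0],"yaw":0},{"xyz":[0.003,0.025,0],"yaw":0},{"xyz":[0,0.025,0],"yaw":0},{"xyz":[0,0.025,0],"yaw":0},{"xyz":[0,0.020,0],"yaw":0},{"xyz":[0,0.015,0],"yaw":0},{"xyz":[0,0,0],"yaw":0}]'
python3 - <<'E'
from h import *
p,R,s=tool();print(R.round(3).tolist());go(.665,-.131,.024)
E
```

```text
time_s: 8.4
position: [0.6484, -0.1272, 0.3046]
eef_rot: [-1.571, -0.007, -0.018]
force: [0.3, 0.0, -0.9]
width: 0.093
[[1.0, 0.016, 0.007], [-0.007, -0.0, 1.0], [0.016, -1.0, -0.0]]
p [ 0.6484 -0.1272  0.3046] angle -0.42 t 8.4 w 0.093 F [ 0.3  0.  -0.9] -> tool delta mm [ 13.8 174.9  -3.6] yaw None
time_s: 9.28
position: [0.6493, -0.1252, 0.1484]
eef_rot: [-1.565, 0.009, -0.002]
force: [-0.4, 0.1, -0.0]
width: 0.0931
[[1.0, -0.005, 0.007], [-0.007, 0.005, 1.0], [-0.005, -1.0, 0.005]]
p [ 0.6493 -0.1252  0.1484] angle -0.41 t 9.28 w 0.0931 F [-0.4  0.1 -0. ] -> tool delta mm [ 16.3 124.3  -6.3] yaw None
```

```bash
python3 -m jog '[{"xyz":[0.008,0.012,-0.003],"yaw":0},{"xyz":[0.008,0.015,-0.003],"yaw":0},{"xyz":[0,0.015,0],"yaw":0},{"xyz":[0,0.015,0],"yaw":0},{"xyz":[0,0,0],"yaw":0}]'
python3 - <<'E'
from h import *
p,R,s=tool();print(R.round(3).tolist());go(.665,-.131,.024)
E
```

```text
time_s: 9.9
position: [0.6677, -0.132, 0.0892]
eef_rot: [-1.566, 0.007, -0.005]
force: [-0.3, 0.2, -0.3]
width: 0.093
[[1.0, -0.002, 0.007], [-0.007, 0.004, 1.0], [-0.002, -1.0, 0.004]]
p [ 0.6677 -0.132   0.0892] angle -0.42 t 9.9 w 0.093 F [-0.3  0.2 -0.3] -> tool delta mm [-2.6 65.2  0.7] yaw None
```

```bash
python3 -m jog '[{"xyz":[-0.001,0.015,0],"yaw":0},{"xyz":[-0.001,0.015,0],"yaw":0},{"xyz":[0,0.015,0],"yaw":0},{"xyz":[0,0.013,0],"yaw":0},{"xyz":[0,0.005,0],"yaw":0},{"xyz":[0,0,0],"yaw":0}]'
python3 - <<'E'
from h import *
p,R,s=tool();print(R.round(3).tolist());go(.665,-.131,.024)
E
```

```text
time_s: 10.65
position: [0.6653, -0.1315, 0.0219]
eef_rot: [-1.566, 0.007, -0.004]
force: [-0.0, 0.5, -0.3]
width: 0.0926
[[1.0, -0.002, 0.007], [-0.007, 0.004, 1.0], [-0.002, -1.0, 0.004]]
p [ 0.6653 -0.1315  0.0219] angle -0.42 t 10.65 w 0.0926 F [-0.   0.5 -0.3] -> tool delta mm [-0.3 -2.1  0.5] yaw None
```

Level and on target. Closing, then a gentle lift.

```bash
python3 -m jog '[{"xyz":[0,0,0],"yaw":0},{"xyz":[0,0,0],"yaw":0},{"xyz":[0,0,0],"yaw":0},{"xyz":[0,0,0],"yaw":0},{"xyz":[0,0,0],"yaw":0},{"xyz":[0,0,0],"yaw":0},{"xyz":[0,0,0],"yaw":0},{"xyz":[0,0,0],"yaw":0}]' 0 20
python3 -m jog '[{"xyz":[0,-0.012,0],"yaw":0},{"xyz":[0,-0.015,0],"yaw":0},{"xyz":[0,-0.020,0],"yaw":0},{"xyz":[0,-0.020,0],"yaw":0},{"xyz":[0,-0.020,0],"yaw":0},{"xyz":[0,-0.020,0],"yaw":0},{"xyz":[0,-0.010,0],"yaw":0},{"xyz":[0,0,0],"yaw":0}]'
python3 - <<'E'
from h import *
p,R,s=tool();print(R.round(3).tolist());go(.479,.147,.14)
E
```

```text
time_s: 11.65
position: [0.6669, -0.132, 0.0243]
eef_rot: [-1.567, 0.004, -0.007]
force: [0.1, -0.7, 0.4]
width: 0.0417
time_s: 12.65
position: [0.6678, -0.1327, 0.1527]
eef_rot: [-1.568, 0.001, -0.01]
force: [0.5, -0.2, -2.2]
width: 0.0413
[[1.0, 0.006, 0.007], [-0.007, 0.002, 1.0], [0.006, -1.0, 0.002]]
p [ 0.6678 -0.1327  0.1527] angle -0.42 t 12.65 w 0.0413 F [ 0.5 -0.2 -2.2] -> tool delta mm [-190.9   12.2  278.3] yaw None
```

The bottle is held (width 41 mm). Carrying it to the leftmost bay of the empty rack.

```bash
python3 -m jog '[{"xyz":[-0.012,0,0.014],"yaw":0},{"xyz":[-0.019,0,0.028],"yaw":0},{"xyz":[-0.019,0,0.028],"yaw":0},{"xyz":[-0.019,0,0.028],"yaw":0},{"xyz":[-0.019,0,0.028],"yaw":0},{"xyz":[-0.019,0,0.028],"yaw":0},{"xyz":[-0.019,0,0.028],"yaw":0},{"xyz":[-0.019,0,0.028],"yaw":0},{"xyz":[-0.019,0,0.028],"yaw":0},{"xyz":[-0.014,0,0.020],"yaw":0},{"xyz":[-0.006,0,0.008],"yaw":0},{"xyz":[0,0,0],"yaw":0}]'
python3 - <<'E'
from h import *
p,R,s=tool();print(R.round(3).tolist());go(.479,.147,.0213)
cv2.imwrite("pics/w6.png",ctrl.get_image("wrist"))
E
```

```text
time_s: 14.15
position: [0.4728, 0.1419, 0.1407]
eef_rot: [-1.568, 0.017, 0.003]
force: [-0.4, -0.9, -0.9]
width: 0.0417
[[1.0, -0.013, 0.008], [-0.008, 0.003, 1.0], [-0.013, -1.0, 0.003]]
p [0.4728 0.1419 0.1407] angle -0.48 t 14.15 w 0.0417 F [-0.4 -0.9 -0.9] -> tool delta mm [  7.6 119.3   4.8] yaw None
```

View pics/w6.png

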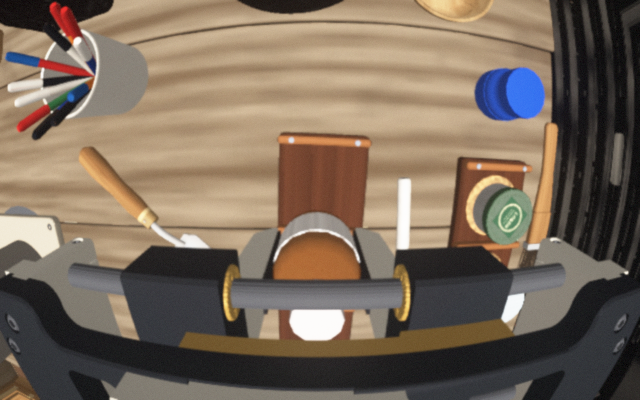

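```bash
python3 - <<'E'
from h import *
p,R,s=tool()
P=wray([[278,138],[370,142],[279,229],[365,229]],p,R,.029);print(P.round(4).tolist(),P[:2].mean(0))
print("pred rib1 centre .4814 .191; bottle near-left bottom point y:",wray([[318,213]],p,R,p[2]-.0063)[0].round(4))
E
```

```text
[[0.4366, 0.1954, 0.029], [0.5194, 0.1914, 0.029], [0.4343, 0.1088, 0.029], [0.5171, 0.1084, 0.029]] [0.47799403 0.19338831 0.029     ]
pred rib1 centre .4814 .191; bottle near-left bottom point y: [0.473  0.1578 0.1343]
```

The bay centre measured from here is (.477,.149), within 2–3 mm of the plan. The bottle sits about 3 mm right of the tool, so I'll correct while descending.

```bash
python3 -m jog '[{"xyz":[0.003,0.010,0.004],"yaw":0},{"xyz":[0.003,0.015,0.005],"yaw":0},{"xyz":[0,0.020,0],"yaw":0},{"xyz":[0,0.020,0],"yaw":0},{"xyz":[0,0.015,0],"yaw":0},{"xyz":[0,0.010,0],"yaw":0},{"xyz":[0,0.005,0],"yaw":0},{"xyz":[0,0,0],"yaw":0}]'
python3 - <<'E'
from h import *
p,R,s=tool();print(R.round(3).tolist());go(.477,.151,.0213)
E
```

```text
time_s: 15.2
position: [0.4795, 0.149, 0.0374]
eef_rot: [-1.569, 0.022, 0.002]
force: [0.8, 0.5, -1.6]
width: 0.0417
[[1.0, -0.015, 0.013], [-0.013, 0.002, 1.0], [-0.015, -1.0, 0.002]]
p [0.4795 0.149  0.0374] angle -0.75 t 15.2 w 0.0417 F [ 0.8  0.5 -1.6] -> tool delta mm [-2.3 16.1  1.9] yaw None
```

```bash
python3 -m jog '[{"xyz":[-0.001,0.006,0.001],"yaw":0},{"xyz":[-0.001,0.005,0.001],"yaw":0},{"xyz":[0,0.003,0],"yaw":0},{"xyz":[0,0.001,0],"yaw":0},{"xyz":[0,0,0],"yaw":0}]'
python3 - <<'E'
from h import *
go(.477,.151,.0213)
E
```

```text
time_s: 15.82
position: [0.4786, 0.1516, 0.0231]
eef_rot: [-1.568, 0.02, -0.001]
force: [0.6, -0.4, -0.0]
width: 0.0415
p [0.4786 0.1516 0.0231] angle -0.75 t 15.82 w 0.0415 F [ 0.6 -0.4 -0. ] -> tool delta mm [-1.6  1.8 -0.7] yaw None
```

```bash
python3 -m jog '[{"xyz":[0,0.002,0],"yaw":0},{"xyz":[0,0.001,0],"yaw":0},{"xyz":[0,0,0],"yaw":0}]'
python3 -m jog '[{"xyz":[0,0,0],"yaw":0},{"xyz":[0,0,0],"yaw":0},{"xyz":[0,0,0],"yaw":0},{"xyz":[0,0,0],"yaw":0},{"xyz":[0,0,0],"yaw":0},{"xyz":[0,0,0],"yaw":0}]' 100
python3 - <<'E'
from h import *
go(.477,.151,.0213)
E
```

```text
time_s: 16.2
position: [0.4791, 0.1517, 0.0216]
eef_rot: [-1.568, 0.019, -0.001]
force: [0.3, -0.0, -1.6]
width: 0.0415
time_s: 16.95
position: [0.4795, 0.1518, 0.0216]
eef_rot: [-1.568, 0.019, -0.002]
force: [-0.4, 0.4, 0.2]
width: 0.0919
p [0.4795 0.1518 0.0216] angle -0.75 t 16.95 w 0.0919 F [-0.4  0.4  0.2] -> tool delta mm [-2.5  0.3 -0.8] yaw None
```

Released. Rising straight up, then over to the carton.

```bash
python3 -m jog '[{"xyz":[0,-0.015,0],"yaw":0},{"xyz":[0,-0.025,0],"yaw":0},{"xyz":[0,-0.025,0],"yaw":0},{"xyz":[0,-0.025,0],"yaw":0},{"xyz":[0,-0.025,0],"yaw":0},{"xyz":[0.009,-0.015,-0.010],"yaw":0},{"xyz":[0.019,0,-0.021],"yaw":0},{"xyz":[0.019,0,-0.021],"yaw":0},{"xyz":[0.019,0,-0.021],"yaw":0},{"xyz":[0.019,0,-0.021],"yaw":0},{"xyz":[0.019,0,-0.021],"yaw":0},{"xyz":[0.019,0,-0.021],"yaw":0},{"xyz":[0.019,0,-0.021],"yaw":0},{"xyz":[0.019,0,-0.021],"yaw":0},{"xyz":[0.012,0,-0.012],"yaw":0},{"xyz":[0.005,0,-0.006],"yaw":0},{"xyz":[0,0,0],"yaw":0}]'
python3 - <<'E'
from h import *
p,R,s=tool();print(R.round(3).tolist());go(.658,-.048,.036)
im=ctrl.get_image("wrist");cv2.imwrite("pics/w7.png",im[80:340,150:490])
print([(np.round(d["at"],3).tolist(),round(d["conf"],2)) for d in ctrl.recognise("wrist","carton")])
a=np.array([[.658+i*.0155,-.048+j*.022,.106] for i,j in((-1,-1),(-1,1),(1,1),(1,-1))])
print(wproj(a,p,R)-[150,80])
E
```

```text
time_s: 19.08
position: [0.6656, -0.0625, 0.1624]
eef_rot: [-1.569, 0.016, -0.007]
force: [-0.6, -0.9, -0.6]
width: 0.0933
[[1.0, -0.006, 0.015], [-0.015, 0.002, 1.0], [-0.006, -1.0, 0.001]]
p [ 0.6656 -0.0625  0.1624] angle -0.85 t 19.07 w 0.0933 F [-0.6 -0.9 -0.6] -> tool delta mm [ -7.1 126.5  14.1] yaw None
[([0.66, -0.041, 0.107], 0.56), ([0.668, -0.043, 0.015], 0.25)]
[[138.05247076 143.34116296]
 [135.78789731  86.17353702]
 [178.34409373  85.48358681]
 [178.66822562 142.89199559]]
```

View pics/w7.png

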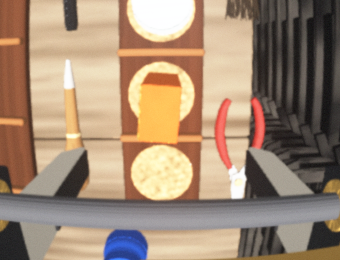

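The carton's top face corners are (141,86), (181,88), (177,143) and (137,140), centred within 1 mm of plan and turned about -6°. I'll turn with it and descend.

```bash
python3 -m jog '[{"xyz":[-0.003,0,0.007],"yaw":2.5},{"xyz":[-0.003,0,0.007],"yaw":2.5},{"xyz":[0,0.010,0],"yaw":0},{"xyz":[0,0.018,0],"yaw":0},{"xyz":[0,0.020,0],"yaw":0},{"xyz":[0,0.015,0],"yaw":0},{"xyz":[0,0.008,0],"yaw":0},{"xyz":[0,0,0],"yaw":0}]'
python3 - <<'E'
from h import *
p,R,s=tool();print(R.round(3).tolist());go(.659,-.048,.036,-6)
E
```

```text
time_s: 20.18
position: [0.6563, -0.0449, 0.0844]
eef_rot: [-1.567, 0.085, -0.07]
force: [-0.3, -0.4, -0.2]
width: 0.0926
[[0.995, -0.01, 0.099], [-0.099, 0.002, 0.995], [-0.01, -1.0, 0.001]]
p [ 0.6563 -0.0449  0.0844] angle -5.66 t 20.18 w 0.0926 F [-0.3 -0.4 -0.2] -> tool delta mm [ 3.4 48.4 -2.9] yaw 0.3
```

```bash
python3 -m jog '[{"xyz":[0.002,0.012,-0.002],"yaw":0},{"xyz":[0.001,0.015,-0.001],"yaw":0},{"xyz":[0,0.013,0],"yaw":0},{"xyz":[0,0.006,0],"yaw":0},{"xyz":[0,0,0],"yaw":0}]'
python3 - <<'E'
from h import *
p,R,s=tool();print(R.round(3).tolist());go(.659,-.048,.036,-6)
E
python3 -m jog '[{"xyz":[0,0,0],"yaw":0},{"xyz":[0,0,0],"yaw":0},{"xyz":[0,0,0],"yaw":0},{"xyz":[0,0,0],"yaw":0},{"xyz":[0,0,0],"yaw":0},{"xyz":[0,0,0],"yaw":0},{"xyz":[0,0,0],"yaw":0},{"xyz":[0,0,0],"yaw":0}]' 0 15
python3 -m jog '[{"xyz":[0,-0.012,0],"yaw":0},{"xyz":[0,-0.015,0],"yaw":0},{"xyz":[0,-0.020,0],"yaw":0},{"xyz":[0,-0.020,0],"yaw":0},{"xyz":[0,-0.020,0],"yaw":0},{"xyz":[0,-0.020,0],"yaw":0},{"xyz":[0,-0.010,0],"yaw":0},{"xyz":[0,0,0],"yaw":0}]'
python3 - <<'E'
from h import *
p,R,s=tool();print(R.round(3).tolist());go(.4735,.0605,.15,-3)
E
```

```text
time_s: 20.8
position: [0.6595, -0.0486, 0.0359]
eef_rot: [-1.568, 0.084, -0.071]
force: [0.1, 0.6, 0.5]
width: 0.0928
[[0.995, -0.008, 0.099], [-0.099, 0.002, 0.995], [-0.009, -1.0, 0.001]]
p [ 0.6595 -0.0486  0.0359] angle -5.66 t 20.8 w 0.0928 F [0.1 0.6 0.5] -> tool delta mm [-0.5 -0.1  0.6] yaw 0.3
time_s: 21.8
position: [0.6608, -0.0487, 0.038]
eef_rot: [-1.568, 0.082, -0.073]
force: [-0.2, 0.4, 0.4]
width: 0.0296
time_s: 22.8
position: [0.6628, -0.0491, 0.1665]
eef_rot: [-1.568, 0.078, -0.077]
force: [-0.8, -0.5, -0.2]
width: 0.0298
[[0.995, -0.001, 0.099], [-0.099, 0.001, 0.995], [-0.001, -1.0, 0.001]]
p [ 0.6628 -0.0491  0.1665] angle -5.65 t 22.8 w 0.0298 F [-0.8 -0.5 -0.2] -> tool delta mm [-199.2   16.8   90.4] yaw -2.7
```

```bash
python3 -m jog '[{"xyz":[-0.012,0,0.005],"yaw":-0.9},{"xyz":[-0.020,0,0.009],"yaw":-0.9},{"xyz":[-0.020,0,0.009],"yaw":-0.9},{"xyz":[-0.020,0,0.010],"yaw":0},{"xyz":[-0.020,0.002,0.010],"yaw":0},{"xyz":[-0.020,0.002,0.010],"yaw":0},{"xyz":[-0.020,0.002,0.010],"yaw":0},{"xyz":[-0.020,0.002,0.010],"yaw":0},{"xyz":[-0.020,0.002,0.010],"yaw":0},{"xyz":[-0.012,0.002,0.006],"yaw":0},{"xyz":[-0.005,0,0.002],"yaw":0},{"xyz":[0,0,0],"yaw":0}]'
python3 - <<'E'
from h import *
p,R,s=tool();print(R.round(3).tolist());go(.4735,.0605,.035,-3)
cv2.imwrite("pics/w8.png",ctrl.get_image("wrist"))
a=np.radians(-3.05)
for y in(.176,.088,0):
  print(y,wproj([[.472+x*np.cos(a)-y*np.sin(a),.0155+x*np.sin(a)+y*np.cos(a),.029] for x in(-.043,.043)],p,R).round(0).tolist())
E
```

```text
time_s: 24.3
position: [0.4587, 0.0587, 0.1419]
eef_rot: [-1.568, 0.051, -0.015]
force: [-0.3, 0.9, -1.9]
width: 0.0296
[[0.999, -0.023, 0.042], [-0.041, 0.003, 0.999], [-0.023, -1.0, 0.002]]
p [0.4587 0.0587 0.1419] angle -2.38 t 24.3 w 0.0296 F [-0.3  0.9 -1.9] -> tool delta mm [ 17.2 106.5   2.1] yaw 0.6
0.176 [[291.0, 50.0], [387.0, 53.0]]
0.088 [[291.0, 146.0], [385.0, 148.0]]
0 [[291.0, 237.0], [379.0, 238.0]]
```

View pics/w8.png

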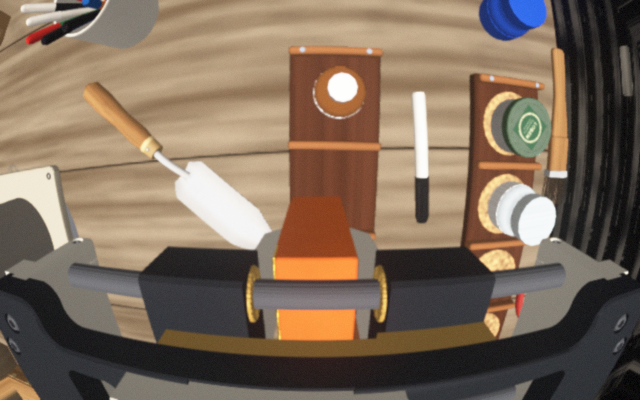

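Rib 1 is at (290,48)–(382,51) and rib 2 at (289,144)–(381,147), 2–4 px from prediction. The bottle stands in the middle of its bay at about (339,95).

```bash
python3 - <<'E'
from h import *
p,R,s=tool()
print("carton +y face bottom",wray([[291,199],[340,199]],p,R,.122).round(4).tolist())
print(wray([[290,48],[382,51],[289,144],[381,147]],p,R,.029).round(4).tolist(), "bottle cap",wray([[342,87]],p,R,.095).round(4))
E
python3 -m jog '[{"xyz":[0.005,0.008,0.001],"yaw":0.6},{"xyz":[0.006,0.015,0.001],"yaw":0},{"xyz":[0.004,0.018,0],"yaw":0},{"xyz":[0,0.018,0],"yaw":0},{"xyz":[0,0.015,0],"yaw":0},{"xyz":[0,0.010,0],"yaw":0},{"xyz":[0,0.004,0],"yaw":0},{"xyz":[0,0,0],"yaw":0}]'
python3 - <<'E'
from h import *
p,R,s=tool();print(R.round(3).tolist());go(.473,.0605,.035,-3)
E
```

```text
carton +y face bottom [[0.4424, 0.0802, 0.122], [0.473, 0.0791, 0.122]]
[[0.4374, 0.1956, 0.029], [0.5199, 0.1905, 0.029], [0.4326, 0.1075, 0.029], [0.516, 0.102, 0.029]] bottle cap [[0.478  0.1504 0.095 ]]
time_s: 25.35
position: [0.4745, 0.0591, 0.046]
eef_rot: [-1.568, 0.063, -0.024]
force: [0.1, 0.1, -0.4]
width: 0.0299
[[0.998, -0.025, 0.055], [-0.055, 0.003, 0.998], [-0.025, -1.0, 0.002]]
p [0.4745 0.0591 0.046 ] angle -3.15 t 25.35 w 0.0299 F [ 0.1  0.1 -0.4] -> tool delta mm [-1.3 11.1  1.3] yaw -0.2
```

```bash
python3 -m jog '[{"xyz":[-0.001,0.004,0.002],"yaw":0},{"xyz":[-0.001,0.004,0.001],"yaw":0},{"xyz":[0,0.002,0],"yaw":0},{"xyz":[0,0,0],"yaw":0}]'
python3 - <<'E'
from h import *
go(.472,.0615,.035,-3)
E
```

```text
time_s: 25.85
position: [0.4737, 0.0626, 0.037]
eef_rot: [-1.568, 0.06, -0.026]
force: [-0.4, -0.2, -1.0]
width: 0.0303
p [0.4737 0.0626 0.037 ] angle -3.14 t 25.85 w 0.0303 F [-0.4 -0.2 -1. ] -> tool delta mm [-1.6  2.1 -1.2] yaw -0.1
```

```bash
python3 -m jog '[{"xyz":[0,0.002,0],"yaw":0},{"xyz":[0,0.001,0],"yaw":0},{"xyz":[0,0,0],"yaw":0}]'
python3 -m jog '[{"xyz":[0,0,0],"yaw":0},{"xyz":[0,0,0],"yaw":0},{"xyz":[0,0,0],"yaw":0},{"xyz":[0,0,0],"yaw":0},{"xyz":[0,0,0],"yaw":0},{"xyz":[0,0,0],"yaw":0},{"xyz":[0,0,0],"yaw":0}]' 100
python3 -m jog '[{"xyz":[0,-0.015,0],"yaw":0},{"xyz":[0,-0.025,0],"yaw":0},{"xyz":[0,-0.025,0],"yaw":0},{"xyz":[0,-0.025,0],"yaw":0},{"xyz":[0,-0.025,0],"yaw":0},{"xyz":[0.010,-0.005,-0.001],"yaw":0},{"xyz":[0.019,0,-0.002],"yaw":0},{"xyz":[0.019,0,-0.002],"yaw":0},{"xyz":[0.019,0,-0.002],"yaw":0},{"xyz":[0.019,0,-0.002],"yaw":0},{"xyz":[0.019,0,-0.002],"yaw":0},{"xyz":[0.019,0,-0.002],"yaw":0},{"xyz":[0.019,0,-0.002],"yaw":0},{"xyz":[0.019,0,-0.002],"yaw":0},{"xyz":[0.012,0,0],"yaw":0},{"xyz":[0.005,0,0],"yaw":0},{"xyz":[0,0,0],"yaw":0}]'
python3 - <<'E'
from h import *
p,R,s=tool();print(R.round(3).tolist());go(.663,.038,.021,-3)
im=ctrl.get_image("wrist");cv2.imwrite("pics/w9.png",im)
print([(np.round(d["at"],3).tolist(),round(d["conf"],2)) for d in ctrl.recognise("wrist","jar")])
print(wproj([[.663,.038,.08],[.639,.038,.08],[.687,.038,.08]],p,R))
E
```

```text
time_s: 26.22
position: [0.4742, 0.0626, 0.0353]
eef_rot: [-1.568, 0.059, -0.027]
force: [0.3, 0.2, -1.2]
width: 0.03
time_s: 27.1
position: [0.4744, 0.0626, 0.0352]
eef_rot: [-1.568, 0.059, -0.027]
force: [-0.5, 0.9, 0.5]
width: 0.0915
time_s: 29.22
position: [0.6631, 0.0328, 0.1527]
eef_rot: [-1.568, 0.062, -0.025]
force: [-0.3, -0.3, 0.1]
width: 0.0932
[[0.998, -0.024, 0.056], [-0.055, 0.003, 0.998], [-0.024, -1.0, 0.002]]
p [0.6631 0.0328 0.1527] angle -3.18 t 29.23 w 0.0932 F [-0.3 -0.3  0.1] -> tool delta mm [  2.7 131.7   4.9] yaw -0.2
[([0.663, 0.044, 0.081], 0.94), ([0.489, 0.145, 0.062], 0.54), ([0.663, 0.22, 0.017], 0.51)]
[[319.36426923 201.25073976]
 [289.58320112 202.66341621]
 [349.30409319 199.81064171]]
```

View pics/w9.png

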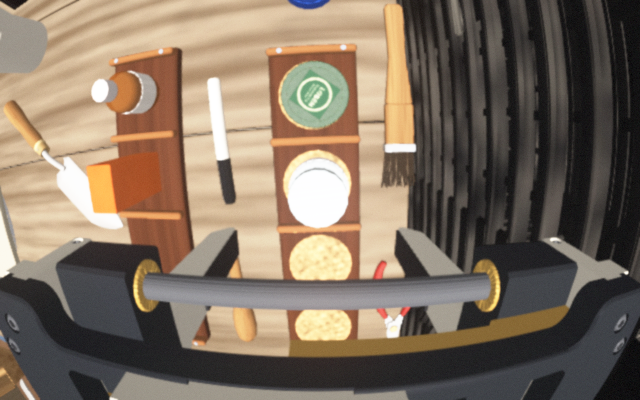

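The jar lid is at (318,196), about 4 mm further left than planned, so the jar is at (.662,.042). Bottle and carton are standing in their bays at (130,92) and (135,180). Descending on the jar.

```bash
python3 -m jog '[{"xyz":[0.001,0.010,0.003],"yaw":0},{"xyz":[0.001,0.018,0.003],"yaw":0},{"xyz":[0,0.018,0.002],"yaw":0},{"xyz":[0,0.018,0],"yaw":0},{"xyz":[0,0.018,0],"yaw":0},{"xyz":[0,0.014,0],"yaw":0},{"xyz":[0,0.007,0],"yaw":0},{"xyz":[0,0,0],"yaw":0}]'
python3 - <<'E'
from h import *
p,R,s=tool();print(R.round(3).tolist());go(.662,.042,.021)
E
```

```text
time_s: 30.32
position: [0.6602, 0.042, 0.0406]
eef_rot: [-1.568, 0.065, -0.022]
force: [0.1, 0.2, -0.2]
width: 0.0928
[[0.998, -0.027, 0.055], [-0.055, 0.003, 0.998], [-0.027, -1.0, 0.002]]
p [0.6602 0.042  0.0406] angle -3.15 t 30.32 w 0.0928 F [ 0.1  0.2 -0.2] -> tool delta mm [ 2.3 19.5  0. ] yaw None
```

```bash
python3 -m jog '[{"xyz":[0.001,0.008,0],"yaw":0},{"xyz":[0.001,0.007,0],"yaw":0},{"xyz":[0,0.003,0],"yaw":0},{"xyz":[0,0,0],"yaw":0}]'
python3 -m jog '[{"xyz":[0,0,0],"yaw":0},{"xyz":[0,0,0],"yaw":0},{"xyz":[0,0,0],"yaw":0},{"xyz":[0,0,0],"yaw":0},{"xyz":[0,0,0],"yaw":0},{"xyz":[0,0,0],"yaw":0},{"xyz":[0,0,0],"yaw":0}]' 0 20
python3 - <<'E'
from h import *
go(.662,.042,.021)
E
python3 -m jog '[{"xyz":[0,-0.012,0],"yaw":0},{"xyz":[0,-0.015,0],"yaw":0},{"xyz":[0,-0.020,0],"yaw":0},{"xyz":[0,-0.020,0],"yaw":0},{"xyz":[0,-0.020,0],"yaw":0},{"xyz":[0,-0.020,0],"yaw":0},{"xyz":[0,-0.010,0],"yaw":0},{"xyz":[0,0,0],"yaw":0}]'
python3 - <<'E'
from h import *
p,R,s=tool();print(R.round(3).tolist());go(.468,-.028,.14,-3)
E
```

```text
time_s: 30.82
position: [0.6634, 0.0418, 0.0232]
eef_rot: [-1.568, 0.062, -0.024]
force: [0.3, 0.4, -0.1]
width: 0.093
time_s: 31.7
position: [0.664, 0.0419, 0.0242]
eef_rot: [-1.568, 0.061, -0.025]
force: [-0.2, -0.0, 0.2]
width: 0.0538
p [0.664  0.0419 0.0242] angle -3.16 t 31.7 w 0.0538 F [-0.2 -0.   0.2] -> tool delta mm [-1.9  3.2  0. ] yaw None
time_s: 32.7
position: [0.6682, 0.0415, 0.1527]
eef_rot: [-1.568, 0.058, -0.029]
force: [-0.5, -0.3, -1.3]
width: 0.0535
[[0.998, -0.018, 0.055], [-0.055, 0.003, 0.998], [-0.018, -1.0, 0.002]]
p [0.6682 0.0415 0.1527] angle -3.15 t 32.7 w 0.0535 F [-0.5 -0.3 -1.3] -> tool delta mm [-195.8   16.1  -80.4] yaw -0.2
```

```bash
python3 -m jog '[{"xyz":[-0.012,0,-0.005],"yaw":0},{"xyz":[-0.020,0,-0.008],"yaw":0},{"xyz":[-0.020,0,-0.008],"yaw":0},{"xyz":[-0.020,0,-0.008],"yaw":0},{"xyz":[-0.020,0,-0.009],"yaw":0},{"xyz":[-0.020,0,-0.009],"yaw":0},{"xyz":[-0.020,0.002,-0.009],"yaw":0},{"xyz":[-0.020,0.002,-0.009],"yaw":0},{"xyz":[-0.016,0.002,-0.009],"yaw":0},{"xyz":[-0.010,0.002,-0.004],"yaw":0},{"xyz":[-0.004,0,-0.001],"yaw":0},{"xyz":[0,0,0],"yaw":0}]'
python3 - <<'E'
from h import *
p,R,s=tool();print(R.round(3).tolist());go(.4675,-.027,.021,-3)
cv2.imwrite("pics/w10.png",ctrl.get_image("wrist"))
E
```

```text
time_s: 34.2
position: [0.4694, -0.0284, 0.1369]
eef_rot: [-1.566, 0.072, -0.015]
force: [-0.0, -0.2, -0.6]
width: 0.0535
[[0.998, -0.036, 0.055], [-0.055, 0.005, 0.998], [-0.036, -0.999, 0.003]]
p [ 0.4694 -0.0284  0.1369] angle -3.14 t 34.2 w 0.0535 F [-0.  -0.2 -0.6] -> tool delta mm [  2.3 115.8   0.9] yaw -0.1
```

View pics/w10.png

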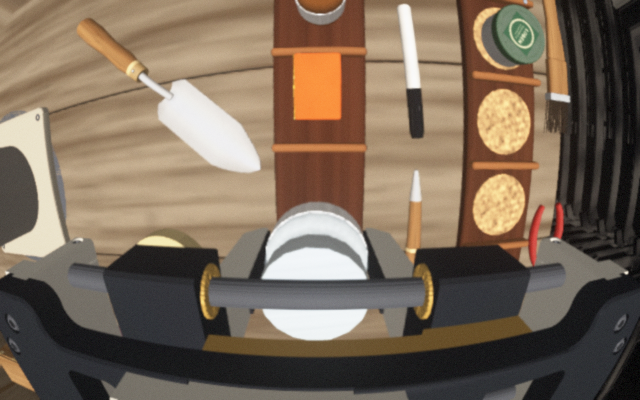

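Ribs 2 and 3 are at (272,49)–(368,52) and (274,147)–(367,150), the carton top at (318,86), and the jar's near edge at (317,203).

```bash
python3 - <<'E'
from h import *
p,R,s=tool()
P=wray([[272,49],[368,52],[274,147],[367,150]],p,R,.029);print("rib2",P[:2].mean(0),"rib3",P[2:].mean(0))
print("carton",wray([[318,86]],p,R,.103),"jar edge y",wray([[317,203]],p,R,.131))
E
python3 -m jog '[{"xyz":[0,0.010,0],"yaw":0},{"xyz":[0,0.018,0],"yaw":0},{"xyz":[0,0.018,0],"yaw":0},{"xyz":[0,0.018,0],"yaw":0},{"xyz":[0,0.015,0],"yaw":0},{"xyz":[0,0.008,0],"yaw":0},{"xyz":[0,0.003,0],"yaw":0},{"xyz":[0,0,0],"yaw":0}]'
python3 - <<'E'
from h import *
p,R,s=tool();print(R.round(3).tolist());go(.4675,-.027,.021,-3)
E
```

```text
rib2 [0.4748901 0.1046602 0.029    ] rib3 [0.47055073 0.01615082 0.029     ]
carton [[0.4733117  0.06328291 0.103     ]] jar edge y [[ 0.46982901 -0.00597943  0.131     ]]
time_s: 35.25
position: [0.4655, -0.0269, 0.0386]
eef_rot: [-1.566, 0.073, -0.011]
force: [0.3, 0.3, -0.6]
width: 0.0536
[[0.998, -0.039, 0.054], [-0.054, 0.006, 0.999], [-0.039, -0.999, 0.003]]
p [ 0.4655 -0.0269  0.0386] angle -3.07 t 35.25 w 0.0536 F [ 0.3  0.3 -0.6] -> tool delta mm [ 2.7 17.5 -0.1] yaw -0.1
```

```bash
python3 -m jog '[{"xyz":[0.001,0.007,0.001],"yaw":0},{"xyz":[0.001,0.005,0],"yaw":0},{"xyz":[0,0.003,0],"yaw":0},{"xyz":[0,0.001,0],"yaw":0},{"xyz":[0,0,0],"yaw":0}]'
python3 - <<'E'
from h import *
go(.468,-.026,.021,-3)
E
```

```text
time_s: 35.88
position: [0.4684, -0.0261, 0.0229]
eef_rot: [-1.566, 0.071, -0.014]
force: [0.4, -0.2, -1.2]
width: 0.0538
p [ 0.4684 -0.0261  0.0229] angle -3.07 t 35.88 w 0.0538 F [ 0.4 -0.2 -1.2] -> tool delta mm [-0.4  1.9  0. ] yaw -0.1
```

```bash
python3 -m jog '[{"xyz":[0,0.0015,0],"yaw":0},{"xyz":[0,0.001,0],"yaw":0},{"xyz":[0,0,0],"yaw":0}]'
python3 -m jog '[{"xyz":[0,0,0],"yaw":0},{"xyz":[0,0,0],"yaw":0},{"xyz":[0,0,0],"yaw":0},{"xyz":[0,0,0],"yaw":0},{"xyz":[0,0,0],"yaw":0},{"xyz":[0,0,0],"yaw":0}]' 100
python3 -m jog '[{"xyz":[0,-0.015,0],"yaw":0},{"xyz":[0,-0.025,0],"yaw":0},{"xyz":[0,-0.025,0],"yaw":0},{"xyz":[0,-0.025,0],"yaw":0},{"xyz":[0,-0.025,0],"yaw":0},{"xyz":[0.010,-0.010,0.009],"yaw":0},{"xyz":[0.019,0,0.016],"yaw":0},{"xyz":[0.019,0,0.016],"yaw":0},{"xyz":[0.019,0,0.016],"yaw":0},{"xyz":[0.019,0,0.016],"yaw":0},{"xyz":[0.019,0,0.016],"yaw":0},{"xyz":[0.019,0,0.016],"yaw":0},{"xyz":[0.019,0,0.016],"yaw":0},{"xyz":[0.019,0,0.016],"yaw":0},{"xyz":[0.012,0,0.010],"yaw":0},{"xyz":[0.005,0,0.004],"yaw":0},{"xyz":[0,0,0],"yaw":0}]'
python3 - <<'E'
from h import *
p,R,s=tool();print(R.round(3).tolist());go(.663,.126,.026,-3)
im=ctrl.get_image("wrist");cv2.imwrite("pics/w11.png",im)
print([(np.round(d["at"],3).tolist(),round(d["conf"],2)) for d in ctrl.recognise("wrist","tin")])
m=ctrl.cut_out("wrist","tin")[0]["region"].astype(np.uint8)
c=max(cv2.findContours(m,0,cv2.CHAIN_APPROX_NONE)[0],key=cv2.contourArea)[:,0]
P=wray(c,p,R,.052);print("tin outline at top height",P[:,:2].min(0),P[:,:2].max(0),cv2.minEnclosingCircle((P[:,:2]*1000).astype(np.float32)))
E
```

```text
time_s: 36.25
position: [0.4688, -0.0261, 0.0215]
eef_rot: [-1.566, 0.07, -0.014]
force: [-0.1, 0.7, -1.4]
width: 0.0534
time_s: 37.0
position: [0.4691, -0.0262, 0.0215]
eef_rot: [-1.566, 0.07, -0.015]
force: [0.2, 0.3, -0.3]
width: 0.093
time_s: 39.12
position: [0.67, 0.1186, 0.1666]
eef_rot: [-1.567, 0.058, -0.028]
force: [0.1, -0.5, 0.6]
width: 0.0929
[[0.998, -0.019, 0.054], [-0.054, 0.004, 0.999], [-0.019, -1.0, 0.003]]
p [0.67   0.1186 0.1666] angle -3.11 t 39.12 w 0.0929 F [ 0.1 -0.5  0.6] -> tool delta mm [ -4.7 140.7   6.6] yaw -0.1
[([0.667, 0.128, 0.053], 0.66)]
tin outline at top height [0.63364669 0.0962583 ] [0.69180549 0.15563545] ((663.036376953125, 126.4330825805664), 30.200210571289062)
```

The tin outline centres at (.663,.126) with radius 30 mm, which matches. Descending.

```bash
python3 -m jog '[{"xyz":[-0.002,0.012,0.004],"yaw":0},{"xyz":[-0.001,0.020,0.003],"yaw":0},{"xyz":[0,0.020,0],"yaw":0},{"xyz":[0,0.020,0],"yaw":0},{"xyz":[0,0.018,0],"yaw":0},{"xyz":[0,0.014,0],"yaw":0},{"xyz":[0,0.007,0],"yaw":0},{"xyz":[0,0,0],"yaw":0}]'
python3 - <<'E'
from h import *
p,R,s=tool();print(R.round(3).tolist());go(.663,.1265,.026)
E
```

```text
time_s: 40.28
position: [0.6616, 0.1251, 0.0446]
eef_rot: [-1.568, 0.063, -0.025]
force: [-0.0, 0.1, 0.6]
width: 0.0931
[[0.998, -0.024, 0.056], [-0.056, 0.003, 0.998], [-0.024, -1.0, 0.002]]
p [0.6616 0.1251 0.0446] angle -3.19 t 40.27 w 0.0931 F [-0.   0.1  0.6] -> tool delta mm [ 1.8 18.6  1.4] yaw None
```

```bash
python3 -m jog '[{"xyz":[0.001,0.008,0.001],"yaw":0},{"xyz":[0.001,0.007,0.001],"yaw":0},{"xyz":[0,0.003,0],"yaw":0},{"xyz":[0,0,0],"yaw":0}]'
python3 -m jog '[{"xyz":[0,0,0],"yaw":0},{"xyz":[0,0,0],"yaw":0},{"xyz":[0,0,0],"yaw":0},{"xyz":[0,0,0],"yaw":0},{"xyz":[0,0,0],"yaw":0},{"xyz":[0,0,0],"yaw":0},{"xyz":[0,0,0],"yaw":0}]' 0 20
python3 - <<'E'
from h import *
go(.663,.1265,.026)
E
python3 -m jog '[{"xyz":[0,-0.012,0],"yaw":0},{"xyz":[0,-0.015,0],"yaw":0},{"xyz":[0,-0.020,0],"yaw":0},{"xyz":[0,-0.020,0],"yaw":0},{"xyz":[0,-0.020,0],"yaw":0},{"xyz":[0,-0.020,0],"yaw":0},{"xyz":[0,-0.010,0],"yaw":0},{"xyz":[0,0,0],"yaw":0}]'
python3 - <<'E'
from h import *
p,R,s=tool();print(R.round(3).tolist());go(.4635,-.1155,.15,-3)
E
```

```text
time_s: 40.78
position: [0.6651, 0.1274, 0.0275]
eef_rot: [-1.567, 0.06, -0.027]
force: [0.0, 0.3, -0.7]
width: 0.0933
time_s: 41.65
position: [0.6656, 0.1274, 0.0284]
eef_rot: [-1.567, 0.059, -0.028]
force: [-0.0, -0.5, -0.5]
width: 0.0581
p [0.6656 0.1274 0.0284] angle -3.2 t 41.65 w 0.0581 F [-0.  -0.5 -0.5] -> tool delta mm [-2.5  2.4 -1.1] yaw None
time_s: 42.65
position: [0.6694, 0.1271, 0.1569]
eef_rot: [-1.566, 0.056, -0.032]
force: [-0.4, 0.0, -1.3]
width: 0.0583
[[0.998, -0.015, 0.056], [-0.056, 0.004, 0.998], [-0.015, -1.0, 0.003]]
p [0.6694 0.1271 0.1569] angle -3.2 t 42.65 w 0.0583 F [-0.4  0.  -1.3] -> tool delta mm [-191.9    9.  -253.8] yaw -0.2
```

```bash
python3 -m jog '[{"xyz":[-0.012,0,-0.014],"yaw":0},{"xyz":[-0.020,0,-0.026],"yaw":0},{"xyz":[-0.020,0,-0.026],"yaw":0},{"xyz":[-0.020,0,-0.026],"yaw":0},{"xyz":[-0.020,0,-0.026],"yaw":0},{"xyz":[-0.020,0,-0.026],"yaw":0},{"xyz":[-0.020,0,-0.026],"yaw":0},{"xyz":[-0.018,0,-0.026],"yaw":0},{"xyz":[-0.018,0,-0.026],"yaw":0},{"xyz":[-0.010,0,-0.016],"yaw":0},{"xyz":[-0.003,0,-0.006],"yaw":0},{"xyz":[0,0,0],"yaw":0}]'
python3 - <<'E'
from h import *
p,R,s=tool();print(R.round(3).tolist());go(.4635,-.1155,.0254,-3)
cv2.imwrite("pics/w12.png",ctrl.get_image("wrist"))
E
```

```text
time_s: 44.15
position: [0.4619, -0.1117, 0.1473]
eef_rot: [-1.564, 0.07, -0.017]
force: [-0.5, -0.7, -1.7]
width: 0.058
[[0.998, -0.033, 0.055], [-0.055, 0.007, 0.998], [-0.034, -0.999, 0.005]]
p [ 0.4619 -0.1117  0.1473] angle -3.16 t 44.15 w 0.058 F [-0.5 -0.7 -1.7] -> tool delta mm [  5.9 121.7  -4.3] yaw -0.2
```

View pics/w12.png

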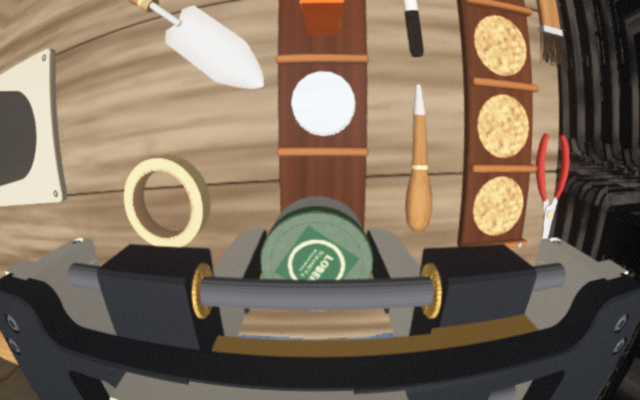

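The jar lid is at (323,103) between ribs 3 and 4 at (277,58)–(368,59) and (277,152)–(367,155). The tin is in the jaws. I'll work out the offsets and descend.

```bash
python3 - <<'E'
from h import *
p,R,s=tool()
P=wray([[277,58],[368,60],[277,152],[367,154]],p,R,.029);print("rib3",P[:2].mean(0),"rib4",P[2:].mean(0))
print("jar",wray([[323,103]],p,R,.077),"tin bottom edge y",wray([[316,199]],p,R,.137),"lid top edge",wray([[316,210]],p,R,.171))
E
python3 -m jog '[{"xyz":[0.002,0.010,-0.001],"yaw":0},{"xyz":[0.002,0.018,-0.001],"yaw":0},{"xyz":[0.001,0.018,0],"yaw":0},{"xyz":[0,0.018,0],"yaw":0},{"xyz":[0,0.016,0],"yaw":0},{"xyz":[0,0.010,0],"yaw":0},{"xyz":[0,0.004,0],"yaw":0},{"xyz":[0,0,0],"yaw":0}]'
python3 - <<'E'
from h import *
p,R,s=tool();print(R.round(3).tolist());go(.4635,-.1155,.0254,-3)
E
```

```text
rib3 [0.46941531 0.01568248 0.029     ] rib4 [ 0.46422477 -0.07207645  0.029     ]
jar [[ 0.46809887 -0.02904445  0.077     ]] tin bottom edge y [[ 0.46165525 -0.08790175  0.137     ]] lid top edge [[ 0.46302607 -0.08456392  0.171     ]]
time_s: 45.2
position: [0.4634, -0.1101, 0.0437]
eef_rot: [-1.562, 0.07, -0.01]
force: [0.1, -0.7, -0.6]
width: 0.0581
[[0.998, -0.038, 0.051], [-0.051, 0.009, 0.999], [-0.038, -0.999, 0.007]]
p [ 0.4634 -0.1101  0.0437] angle -2.91 t 45.2 w 0.0581 F [ 0.1 -0.7 -0.6] -> tool delta mm [ 1.  18.2 -5.5] yaw 0.1
```

```bash
python3 -m jog '[{"xyz":[0,0.006,-0.002],"yaw":0},{"xyz":[0,0.006,-0.002],"yaw":0},{"xyz":[0,0.003,0],"yaw":0},{"xyz":[0,0.001,0],"yaw":0},{"xyz":[0,0,0],"yaw":0}]'
python3 - <<'E'
from h import *
go(.4625,-.114,.0254,-3)
E
```

```text
time_s: 45.82
position: [0.464, -0.1149, 0.0281]
eef_rot: [-1.563, 0.068, -0.013]
force: [-0.8, 0.3, -0.6]
width: 0.0581
p [ 0.464  -0.1149  0.0281] angle -2.93 t 45.83 w 0.0581 F [-0.8  0.3 -0.6] -> tool delta mm [-1.4  2.8  0.8] yaw 0.1
```

```bash
python3 -m jog '[{"xyz":[-0.001,0.002,0],"yaw":0},{"xyz":[0,0.0015,0],"yaw":0},{"xyz":[0,0,0],"yaw":0}]'
python3 -m jog '[{"xyz":[0,0,0],"yaw":0},{"xyz":[0,0,0],"yaw":0},{"xyz":[0,0,0],"yaw":0},{"xyz":[0,0,0],"yaw":0},{"xyz":[0,0,0],"yaw":0},{"xyz":[0,0,0],"yaw":0}]' 100
python3 -m jog '[{"xyz":[0,-0.015,0],"yaw":0},{"xyz":[0,-0.025,0],"yaw":0},{"xyz":[0,-0.025,0],"yaw":0},{"xyz":[0,-0.025,0],"yaw":0},{"xyz":[0,-0.025,0],"yaw":0},{"xyz":[0,-0.020,0],"yaw":0},{"xyz":[0,-0.020,-0.015],"yaw":0},{"xyz":[0,-0.010,-0.030],"yaw":0},{"xyz":[0,0,-0.030],"yaw":0},{"xyz":[0,0,-0.030],"yaw":0},{"xyz":[0,0,-0.030],"yaw":0},{"xyz":[0,0,-0.015],"yaw":0},{"xyz":[0,0,0],"yaw":0}]'
python3 - <<'E'
from h import *
go(0,0,0)
p,R,s=tool();im=ctrl.get_image("wrist")
t=ctrl.get_image("top");a=np.radians(-3.05)
b=cv2.resize(t[215:290,210:400],None,fx=4,fy=4,interpolation=2)
w=cv2.resize(im[0:230],(760,273),interpolation=cv2.INTER_AREA)
cv2.imwrite("pics/end.png",np.vstack([b,w]))
for n,z,y in(("bottle",.015,.132),("carton",.015,.044),("jar",.015,-.044),("tin",.015,-.132)):
  print(n,"bay",np.round([.4705-y*np.sin(a),.0165+y*np.cos(a)],3),[[(np.round(d["at"],3).tolist(),round(d["conf"],2)) for d in ctrl.recognise(c,n)[:3]] for c in("top","wrist")])
E
```

```text
time_s: 46.2
position: [0.4631, -0.1149, 0.0258]
eef_rot: [-1.564, 0.067, -0.013]
force: [0.7, -0.6, -1.5]
width: 0.0581
time_s: 46.95
position: [0.4634, -0.115, 0.0258]
eef_rot: [-1.564, 0.067, -0.013]
force: [-0.5, -0.3, -0.2]
width: 0.0932
time_s: 48.58
position: [0.4635, -0.2705, 0.2109]
eef_rot: [-1.569, 0.056, -0.022]
force: [-0.7, 0.0, -0.3]
width: 0.0931
p [ 0.4635 -0.2705  0.2109] angle -2.83 t 48.58 w 0.0931 F [-0.7  0.  -0.3] -> tool delta mm [-471.6  221.4  247.2] yaw None
bottle bay [0.478 0.148] [[([0.476, 0.148, 0.068], 0.81)], [([0.661, -0.067, 0.018], 0.44)]]
carton bay [0.473 0.06 ] [[([0.468, 0.063, 0.101], 0.64)], []]
jar bay [ 0.468 -0.027] [[([0.603, -0.234, 0.06], 0.84), ([0.658, 0.237, 0.062], 0.71), ([0.472, -0.024, 0.076], 0.59)], [([0.6, -0.242, 0.065], 0.84), ([0.658, -0.134, 0.016], 0.28)]]
tin bay [ 0.463 -0.115] [[([0.466, -0.11, 0.049], 0.65)], [([0.464, -0.119, 0.048], 0.75)]]
```

View pics/end.png

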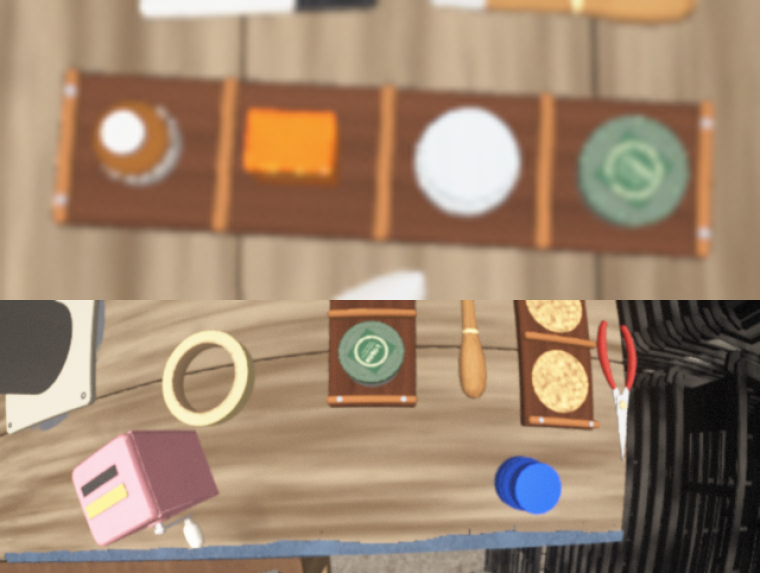

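All four stand upright in rack_to, centred to within a few mm: bottle, carton, jar, tin from left to right. The arm is clear, so I'm handing in.

```bash
python3 -c "
from bench import ctrl
print(ctrl.job_done())"
```

```text
the job is handed in; nothing more can be done
None
```

I moved the four containers from the rack with the cork mats to the empty one. The order from the robot's left is now bottle, carton, jar, tin, which reverses the original tin, jar, carton, bottle. I handed in at about 49 s of the 112 s allowed, with the gripper open and clear.

**Last checks:** The last top and wrist pictures show one container per bay, all upright. The recognised positions in the top picture are within about 6 mm of the bay centres, with the tin and carton furthest off at about 5–6 mm. In the wrist picture the tin was within about 4 mm of its bay centre.

**What went wrong on the way:**
- **First bottle grasp:** a fast descent tilted the tool by about 2.6°. It closed on the bottle too high and slid it about 1 cm on its mat. The bottle stayed upright, and I opened and regrasped it lower.
- **Remaining tilt:** the tool stayed tilted by 1–2° for the later placings. Each container was lowered to the board before I opened the fingers.
- **Recogniser disagreements:** in the wrist picture it gave false hits on the bare mats for the bottle and jar, and did not find the carton. For the jar it also reported the blue look-alikes, which I did not touch.

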